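# Gauge the paint on a clamped ship hull

## Task

Check the paint on the model hull in the clamp: first turn the gauge's dial until its white pointer meets the green mark, then lift the blue probe out of its stand and hold it upright with its brass spring tip on the red dot on the deck, pressed gently so that the tip is pushed about half way in. Finish while still holding the probe there like that; the dial stays at the mark, and everything else on the desk is left undisturbed.

Things in the scene. Friction and masses are not known exactly. Their poses are not given: they have to be found in the camera images.
- dial_grip (a point): Centre of the dial's upright grip bar, on the dial's vertical turning axis, 81 mm above the table. The black dial is a disc 64 mm across, from 50 to 56 mm above the table, carrying the bar: 52 mm long, 14 mm thick, from 56 to 91 mm above the table. The point's x axis runs along the bar towards the pointer end, z up.
- gauge: Grey-topped black gauge box, 130 x 130 x 49 mm, fixed to the table, with the dial on a round white scale 98 mm across on its top and a dark screen along the +x edge. Origin under the box's middle, z up; the dial axis lies 8 mm towards -x of it.
- dial (a joint): Turning angle of the dial in rad, grows clockwise seen from above; stops at 0 and 4.5. It stays where it is left (friction about 0.04 N m). The mark is always 0.5 to 1.5 rad clockwise of the start.
- pointer (a point): Outer end of the white pointer line, on the dial disc's rim, 32 mm from the dial axis, in line with the bar; the line runs on one half of the disc and of the bar's top only.
- green_mark (a point): Where the pointer's outer end must come: 32 mm from the dial axis, on the middle of the inner end of the green mark, a block 10 mm wide painted on the white scale, reaching from 33 to 47 mm from the axis. Fixed.
- stand: Dark wooden block 64 x 64 x 60 mm with foot strips (90 x 84 mm over all) and an upright through hole 21 mm across in its middle, fixed to the table; the probe hangs in it. Origin at the middle of its underside, z up.
- probe: Loose probe, 120 mm long, about 100 g, round, hanging upright in the stand. Origin on its axis at the end of the extended tip, z towards the grip. Up from there: brass spring tip 8 mm across standing out 14 mm; steel barrel 16 mm across to 46 mm; brass collar 30 mm across, 46 to 51 mm, resting on the stand's top (60 mm above the table); blue grip 22 mm across, 51 to 120 mm.
- probe_grip (a point): Middle of the probe's blue round grip, on the axis, 85 mm from the tip end: the place to grasp. Its z axis is the probe's axis, pointing up at the start; 99 mm above the table at the start.
- plunger (a joint): How far the probe's spring tip is pushed in, in m: 0 fully out, 0.010 fully in. Spring 0.4 N per mm with 0.8 N preload: about 2.8 N at half way (0.005).
- probe_point (a point): The end of the probe's spring tip (moves with the tip).
- deck_mark: Red dot 12 mm across with a white border ring 22 mm across, on the flat level deck of the hull, 95 mm above the table. Origin at the dot's centre on the deck, z up. It lies along the clear middle stretch of the deck.
- hull: Grey plastic ship hull, 280 mm long, 54 mm wide, held rigidly in the clamp, its level deck 95 mm above the table. Origin on the table under its middle, y to the bow, z up. At the stern a deck house and funnel (to 125 mm above the table, 94 to 130 mm behind the middle), near the bow a small winch (to 101 mm, 103 to 113 mm ahead of the middle).
- clamp: Black cast iron bench clamp fixed to the table, origin and axes as the hull's. Its jaws stand beside the hull's middle, 70 mm long along y, up to 90 mm above the table and 42 mm to either side; its screw reaches 95 mm to the -x side, 52 mm above the table.
- lifeboat_a: Olive plastic lifeboat, 75 x 28 x 20 mm, loose; origin under its middle. Leave alone.
- lifeboat_b: The other olive plastic lifeboat, same size, loose; origin under its middle. Leave alone.
- sanding_stick: Flat wooden sanding stick, 180 (y) x 20 x 8 mm, lying loose behind the hull; origin under its middle. Leave alone.
- bell: Pewter ship's bell, 42 mm across, 46 mm high, standing loose; origin under its middle. Leave alone.
- paint_jar: Small green paint jar with white cap, 36 mm across, 45 mm high, loose; origin under its middle. Leave alone.
Things that resemble listed ones, but are neither listed nor needed, are in the scene too. Of the things that look like the gauge, the largest one is meant.

How it is judged:
By the outcome, as a careful person would: the job done as asked, in the order asked, and still so for the second after the job is handed in, while the arm keeps its last pose, push and grip.
It also fails if it takes over 54 s, if anything falls off the work surface, if the arm or the gripper's body presses on something with over 40 N, if the wrist force passes 120 N, or if a joint passes its speed limit or range.

## Robot

A 6-joint arm with a two-finger parallel gripper is mounted at the origin on the work surface. World frame = base frame: x ahead of the robot, y to its left, z up, the work surface at z = 0. Lengths are in m, angles in rad, forces in N, time in s.
With the tool pointing down it reaches from about 0.3 to 0.825 m from the base axis. Payload 5.4 kg.
Tool frame: the origin (TCP) lies between the finger pads; the fingertips stand 11 mm ahead of it and the grasp point (between the pads) lies 8 mm behind it; z points along the fingers, x is the direction in which the jaws open and shut, and the axes are right-handed (so a half turn about z gives the same grasp; the last joint's range is limited). The gripper opens to 92 mm and grips with 3 to 60 N. Pads are 20 mm wide; open, the fingers measure 128 mm over their backs; the gripper's body (75 mm by 189 mm) begins 69 mm behind the grasp point.
Start: joints at [-1.37, 0.158, 1.597, -0, 1.386, -0.21], TCP at [0.23, -0.527, 0.226] pointing down, gripper open.
Joint ranges: [-2.91, 2.91], [-0.94, 2.29], [0.18, 2.7], [-1.29, 4.43], [0.17, 2.64], [-3, 3]. Speed limits (rad/s): [2.57, 2.57, 3.14, 3.14, 3.14, 3.14].

## Interface

Orientations are given as a rotation vector (axis times angle).
In Python, from station import arm gives the robot as it stands. The module is installed in compiled form; this text tells all that it offers.
- The arm moves only by the tool play_rows, never from a script. Its argument "deltas" is one flat list of numbers, 7 for each row, row after row: the shift along the tool's x, y, z normalised to -1 to 1, where 1 is 60 mm, then the turn, a rotation vector about the tool's x, y, z normalised to -1 to 1, where 1 is 6 degrees, then the closure in counts, from 0 (fully open) to 255 (shut). A call has exactly 5 rows; each row shifts and turns the pose as measured when the row begins, along the tool's axes as they then stand; what a row does not reach is not made up. A row lasts 1/8 s, in which the tool goes at most 62.5 mm and 10.7 degrees, less where a joint would pass 70% of its speed; a pose out of reach is approached as far as the arm can. A call with a number of a shift or a turn outside -1 to 1 is refused whole. A call with a gripper value outside its range is refused whole. The fingers move at their own pace and stop on an object; the grip force is fixed at half the most. Time passes only in rows, so rows that do not move let the fingers close, or fill a call up. It gives the time, the measured TCP pose, the force and the opening at its end, in the units of the state.
- arm.get_obs(): the state, without advancing time (a new reading comes with each control period).
- arm.capture(name): name is "side" or "top" or "wrist"; returns (picture, depth): 480x640x3 uint8, red, green, blue; 480x640 float32, m along the optical axis (not along the pixel's ray), 0 where there is no reading.
- arm.camera_info(name): a dict with "fov_y" (degrees; the focal length in pixels is half the picture's height over the tangent of half this angle, whatever the lens; pixels are square), "cx", "cy" (the principal point, pixels), "D" ([k1, k2, p1, p2, k3] as OpenCV has them; the pictures are not rectified), "cam_to_world" (4x4, takes a point from camera to world coordinates). Camera axes: x right, y up, looking along -z (the intrinsics and any distortion apply to the point x, -y, -z); pixel columns grow to the right and rows downward; lengths in m; the calibration is good to about 2 mm. A picture is of the moment at which its call begins: read the wrist's pose just before it. camera_info takes no time and is no camera call; for the wrist camera it gives the pose at the moment of the call.
- arm.hand_in(): hands the job in, once; it reports no verdict.
The state is a dict: "t": time; "joints": joint angles; "qvel": joint speeds; "tau": joint torques, N m; "ee_pos": TCP position; "orientation": TCP orientation; "force": force on the tool from outside, world axes, zero at the start; "ft_torque": the same for the moment, N m; "width": opening from 0.0 (shut) to 1.0 (fully open).
Only numpy, scipy, OpenCV 4.12 (cv2) and the standard library are available. Lean on these libraries where they do the work, as an engineer would, in place of code of your own. Each camera call takes 0.05 s, during which the arm holds its last target.

## Working session

There is one attempt and no reset: what is moved stays moved. The work goes in short steps, Python scripts to look and compute and a tool call to move; the robot and the scene stay as the last step left them, time stands still between calls to the robot, and variables do not carry over. Pictures are saved under pics/ and viewed, and the job is handed in when it is done.

Besides the shell and the picture viewer there is one more tool, called after "Request:" as name(argument=value, ...), one argument or row to a line, values as JSON. play_rows: Moves the arm, as the interface text tells. Scaled input: -1 to 1 covers 60 mm each way for a shift and 6 degrees each way for a turn. Its arguments: {"type":"object","properties":{"deltas":{"type":"array","items":{"type":"number"}}},"required":["deltas"]}

```bash
mkdir -p pics; ls
cat > h.py <<'E'
import numpy as np, cv2
from station import arm
from scipy.spatial.transform import Rotation as R
def info(n):
    i=arm.camera_info(n); f=240/np.tan(np.radians(i['fov_y'])/2)
    K=np.array([[f,0,i['cx']],[0,f,i['cy']],[0,0,1]]); return K,np.array(i['D'],float),np.array(i['cam_to_world'])
def ray(cal,uv):
    K,D,T=cal
    p=cv2.undistortPoints(np.array(uv,float).reshape(-1,1,2),K,D).reshape(-1,2)
    d=np.c_[p[:,0],-p[:,1],-np.ones(len(p))]@T[:3,:3].T
    return T[:3,3],d
def onplane(cal,uv,z):
    o,d=ray(cal,uv); return o+d*((z-o[2])/d[:,2])[:,None]
def proj(cal,P):
    K,D,T=cal
    P=np.atleast_2d(P); c=(P-T[:3,3])@T[:3,:3]; c=c*[1,-1,-1]
    return cv2.projectPoints(c,np.zeros(3),np.zeros(3),K,D)[0].reshape(-1,2)
def snap(n,tag):
    cal=info(n); rgb,d=arm.capture(n); cv2.imwrite(f'pics/{tag}.png',rgb[:,:,::-1]); np.savez(f'pics/{tag}.npz',rgb=rgb,d=d,K=cal[0],D=cal[1],T=cal[2]); return cal,rgb,d
def load(tag):
    z=np.load(f'pics/{tag}.npz'); return (z['K'],z['D'],z['T']),z['rgb'],z['d']
def pts(cal,d):
    K,D,T=cal
    v,u=np.mgrid[0:480,0:640]; uv=np.c_[u.ravel(),v.ravel()]
    o,r=ray(cal,uv); return (o+r*d.ravel()[:,None]).reshape(480,640,3)
E
python3 - <<'E'
from h import *
np.set_printoptions(precision=4,suppress=True)
for n in ['top','side','wrist']:
    c,_,_=snap(n,n+'0'); print(n,c[0][0,0],c[0][:2,2],c[1],c[2])
o=arm.get_obs(); print(o)
E
```

```text
pics
top 625.0379141316859 [323.8226 230.6612] [-0.0139  0.      0.      0.      0.    ] [[ 0.0136  0.9906 -0.1362  0.3831]
 [-0.9999  0.0135 -0.0019 -0.0865]
 [-0.      0.1362  0.9907  1.2831]
 [ 0.      0.      0.      1.    ]]
side 483.69136181902184 [313.7353 240.8902] [-0.1164  0.      0.      0.      0.    ] [[-0.9372  0.2468 -0.2463  0.2714]
 [-0.3486 -0.6693  0.6561  0.7065]
 [-0.0029  0.7008  0.7134  0.9697]
 [ 0.      0.      0.      1.    ]]
wrist 374.3796414710071 [327.4379 239.31  ] [0.007 0.    0.    0.    0.   ] [[ 0.3985  0.8819  0.2518  0.3003]
 [-0.9172  0.3839  0.107  -0.4962]
 [-0.0023 -0.2736  0.9618  0.3839]
 [ 0.      0.      0.      1.    ]]
{'t': 0.15, 'joints': array([-1.3701,  0.1589,  1.5979, -0.    ,  1.3862, -0.2101]), 'qvel': array([ 0.0008, -0.0025, -0.0022, -0.0003,  0.0007, -0.0007]), 'tau': array([  0.0005, -38.5918, -32.2433,   0.0703,   0.0352,  -0.0001]), 'ee_pos': array([ 0.2295, -0.5267,  0.2248]), 'orientation': array([-2.627 ,  1.7211,  0.0017]), 'force': array([-0.5431, -0.67  ,  1.1064]), 'ft_torque': array([0.0288, 0.0274, 0.0749]), 'width': 0.9995386363371304}
```

View pics/top0.png

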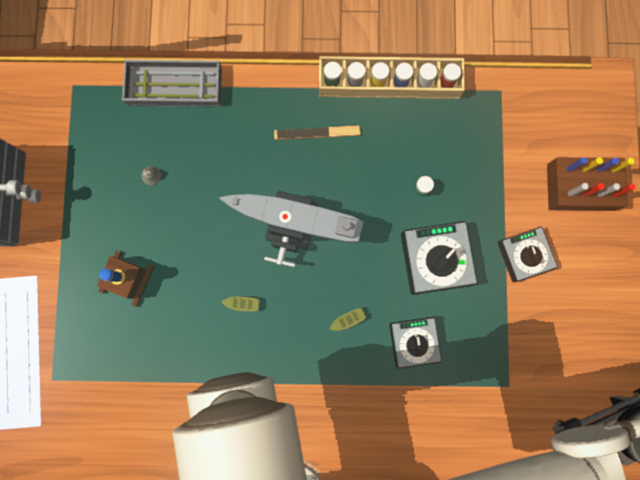

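View pics/side0.png

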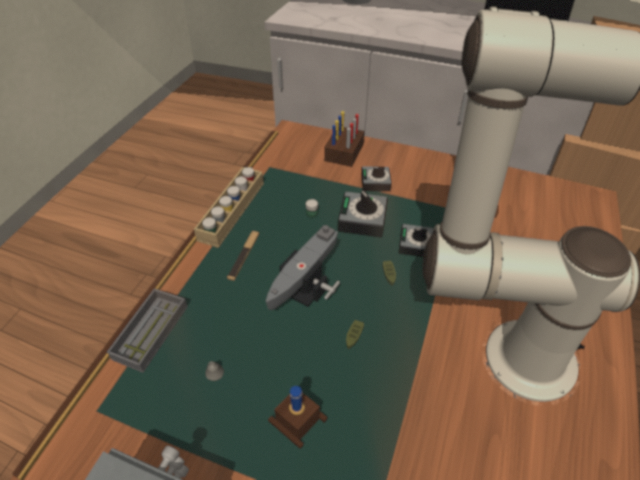

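View pics/wrist0.png

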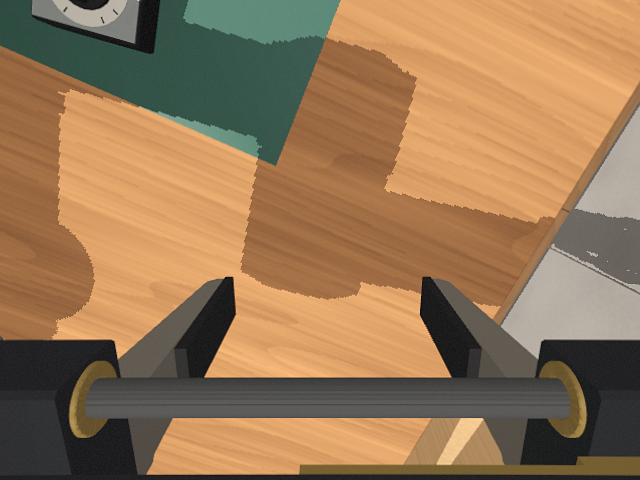

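The top view shows three gauge-like boxes: a large one at (440,258) and small ones at (417,343) and (529,253). By the description I choose the largest. Blue items are the probe in the stand at (107,274) and pens in the block at (590,165), so I choose the stand. The red dot is on the deck at (285,216). Next, close crops.

Run:
```python
from h import *
cal,rgb,d=load('top0')
def crop(r,x0,y0,w,h,s): return cv2.resize(r[y0:y0+h,x0:x0+w],(w*s,h*s),interpolation=cv2.INTER_CUBIC)
a=crop(rgb,395,215,90,85,4);b=crop(rgb,85,240,80,85,4)[:, :]
im=np.hstack([a,b]); cv2.imwrite('pics/crop1.png',im[:,:,::-1])
P=pts(cal,d)
hsv=cv2.cvtColor(rgb,cv2.COLOR_RGB2HSV)
# heights
for n,(u,v) in dict(gauge=(410,245),bar=(443,262),stand=(122,290),dot=(285,216),probe=(106,274),table=(200,350)).items(): print(n,P[v,u].round(4))
m=((hsv[...,0]<8)|(hsv[...,0]>172))&(hsv[...,1]>150)&(hsv[...,2]>100)
m[:, :260]=0;m[:,310:]=0;m[:190]=0;m[240:]=0
v,u=np.nonzero(m); print(len(u),u.mean(),v.mean(),onplane(cal,[[u.mean(),v.mean()]],.095), proj(cal,[[.1,.1,0]]))
```

```text
gauge [ 0.5264 -0.2559  0.0487]
bar [ 0.4894 -0.3128  0.0927]
stand [0.4289 0.3077 0.062 ]
dot [ 0.5733 -0.0094  0.0991]
probe [0.4549 0.3145 0.1371]
table [3.127e-01 1.628e-01 1.000e-04]
15 284.53333333333336 216.13333333333333 [[ 0.57365603 -0.00827709  0.095     ]] [[227.54568059 459.65832456]]
```

View pics/crop1.png

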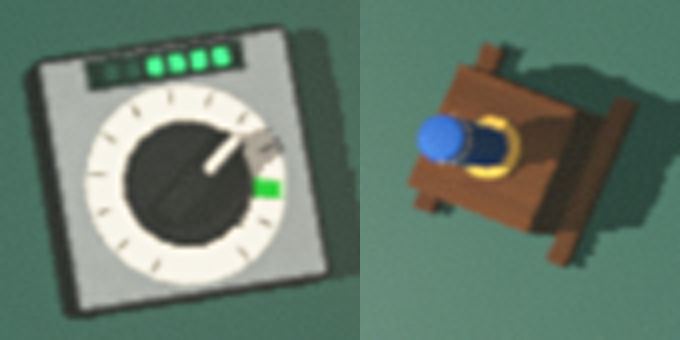

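Run:
```python
from h import *
np.set_printoptions(precision=4,suppress=True)
cal,rgb,d=load('top0')
f=lambda x,y:[(x+.5)/4-.5+395,(y+.5)/4-.5+215]
g=onplane(cal,[f(186,183)],.049)[0];print('axis',g)
gm=onplane(cal,[f(267,188)],.049)[0];print('green',gm, np.degrees(np.arctan2(*(gm-g)[[1,0]])))
p=onplane(cal,[f(207,172)],.056)[0];q=onplane(cal,[f(243,136)],.091)[0];print(p,q)
P=pts(cal,d); w=P[240:285,415:470]; m=w[...,2]>.075; 
xy=w[m]; print(len(xy),xy.mean(0)); c=xy-xy.mean(0); U,S,V=np.linalg.svd(c[:,:2],full_matrices=False); print(V[0],np.degrees(np.arctan2(V[0,1],V[0,0])))
o=arm.get_obs(); Rt=R.from_rotvec(o['orientation']).as_matrix(); print(Rt)
g2=np.array([g[0],g[1],.0]); 
print('tool-frame shift to axis', Rt.T@(np.array([g[0],g[1],.2])-o['ee_pos']))
```

```text
axis [ 0.4965 -0.3174  0.049 ]
green [ 0.4946 -0.3575  0.049 ] -92.78152860149679
[ 0.5015 -0.3265  0.056 ] [ 0.5156 -0.3372  0.091 ]
234 [ 0.4906 -0.3049  0.1418]
[ 0.4653 -0.8851] -62.26889312866344
[[ 0.3993 -0.9168 -0.0003]
 [-0.9168 -0.3993  0.0014]
 [-0.0014 -0.0003 -1.    ]]
tool-frame shift to axis [-0.0852 -0.3284  0.025 ]
```

Request:
play_rows(
  deltas=[-0.26,-1,0,0,0,0,0,-0.26,-1,0,0,0,0,0,-0.26,-1,0,0,0,0,0,-0.26,-1,0,0,0,0,0,-0.26,-1,0,0,0,0,0],
)

```text
t: 0.78
ee_pos: [0.4747, -0.3349, 0.2234]
orientation: [-2.619, 1.733, 0.004]
force: [1.1, 0.3, 0.4]
width: 1.001
```

Request:
play_rows(
  deltas=[0,0,0,0,0,-1,0,0,0,0,0,0,-1,0,0,0,0,0,0,-1,0,0,0,0,0,0,-1,0,0,0,0,0,0,-1,0],
)

```text
t: 1.4
ee_pos: [0.4778, -0.3293, 0.2211]
orientation: [-2.988, 0.957, 0.008]
force: [-0.3, -0.2, -0.5]
width: 0.997
```

Request:
play_rows(
  deltas=[0,0,0,0,0,-1,0,0,0,0,0,0,-1,0,0,0,0,0,0,-1,0,0,0,0,0,0,-1,0,0,0,0,0,0,-1,0],
)

```text
t: 2.02
ee_pos: [0.4769, -0.3283, 0.2189]
orientation: [-3.131, 0.123, 0.011]
force: [0.7, -0.3, 0.7]
width: 0.999
```

Request:
play_rows(
  deltas=[0,0,0,0,0,-1,0,0,0,0,0,0,-1,0,0,0,0,0,0,-1,0,0,0,0,0,0,-1,0,0,0,0,0,0,-1,0],
)

```text
t: 2.65
ee_pos: [0.476, -0.3272, 0.2166]
orientation: [-3.044, -0.718, 0.01]
force: [0.1, 0.8, -0.7]
width: 1.0
```

Run:
```python
from h import *
snap('wrist','w1'); o=arm.get_obs(); print(o['ee_pos'],R.from_rotvec(o['orientation']).as_matrix().round(4),o['joints'])
```

```text
[ 0.47591166 -0.32722921  0.21654643] [[ 0.8932  0.4495 -0.0096]
 [ 0.4496 -0.8931  0.012 ]
 [-0.0032 -0.015  -0.9999]] [-8.12158482e-01  1.83362247e-01  1.58693362e+00  1.28260744e-03
  1.38662521e+00 -1.27873065e+00]
```

View pics/w1.png

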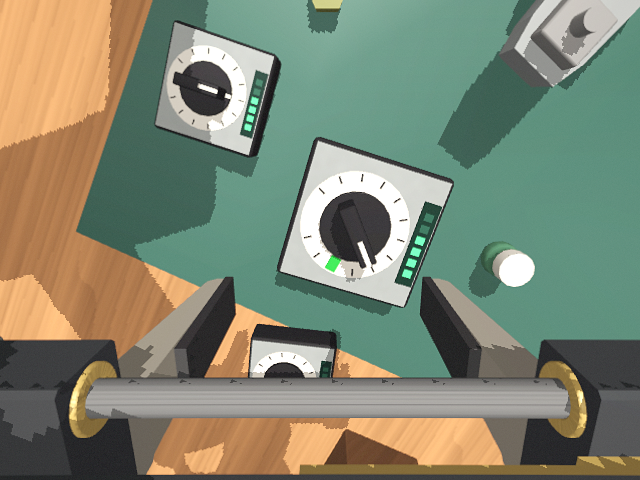

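The wrist view shows the large gauge at (365,222), pointer end near (370,265) and green mark at (332,264). Next I measure them.

```bash
cat > dial.py <<'E'
from h import *
import sys
np.set_printoptions(precision=4,suppress=True)
tag=sys.argv[1]; c0=np.array([0.4965,-.3174])
cal,rgb,d=load(tag)
hsv=cv2.cvtColor(rgb,cv2.COLOR_RGB2HSV).astype(int)
v,u=np.mgrid[0:480,0:640]; uv=np.c_[u.ravel(),v.ravel()]
def W(z): return onplane(cal,uv,z)[:,:2].reshape(480,640,2)
w49=W(.049); rr=np.linalg.norm(w49-c0,axis=-1)
# dark disc on white scale: rectify top plane z=.049 into 0.25mm/px map
N=520; s=.00025
gx,gy=np.meshgrid(np.arange(N),np.arange(N))
def rect(z,c=c0):
    X=c[0]+(N/2-gy)*s; Y=c[1]+(N/2-gx)*s   # up=+x, right=-y
    p=proj(cal,np.c_[X.ravel(),Y.ravel(),np.full(X.size,z)]).astype(np.float32).reshape(N,N,2)
    return cv2.remap(rgb,p[...,0],p[...,1],cv2.INTER_LINEAR)
for z,n in ((.049,'a'),(.056,'b'),(.091,'c')): cv2.imwrite(f'pics/{tag}_{n}.png',rect(z)[:,:,::-1])
im=rect(.049); h=cv2.cvtColor(im,cv2.COLOR_RGB2HSV).astype(int)
def tow(px): px=np.atleast_2d(px); return np.c_[c0[0]+(N/2-px[:,1])*s,c0[1]+(N/2-px[:,0])*s]
g=(h[...,0]>45)&(h[...,0]<75)&(h[...,1]>120)&(np.hypot(gx-N/2,gy-N/2)<220)&(np.hypot(gx-N/2,gy-N/2)>110)
n,l,st,ce=cv2.connectedComponentsWithStats(g.astype(np.uint8)); k=1+np.argmax(st[1:,4]); gm=tow(ce[k])[0]; print('green area mm2',st[k,4]*s*s*1e6,gm)
wm=((h[...,1]<40)&(h[...,2]>225)).astype(np.uint8)
n,l,st,ce=cv2.connectedComponentsWithStats(wm); k=1+np.argmax(st[1:,4]); 
cn=max(cv2.findContours((l==k).astype(np.uint8),cv2.RETR_EXTERNAL,cv2.CHAIN_APPROX_NONE)[0],key=cv2.contourArea)
hull=cv2.convexHull(cn); (x,y),r=cv2.minEnclosingCircle(hull); e=cv2.fitEllipse(hull); print('scale',tow([x,y])[0],r*s,'ell',tow(e[0])[0],np.array(e[1])*s/2)
E
python3 dial.py w1; python3 -c "
import cv2,numpy as np
cv2.imwrite('pics/w1_m.png',cv2.resize(np.hstack([cv2.imread('pics/w1_%s.png'%n) for n in 'abc']),None,fx=.5,fy=.5))"
```

```text
green area mm2 128.75 [ 0.4954 -0.3575]
scale [ 0.4974 -0.3174] 0.04982138824462891 ell [ 0.4973 -0.3175] [0.0495 0.0497]
```

View pics/w1_m.png

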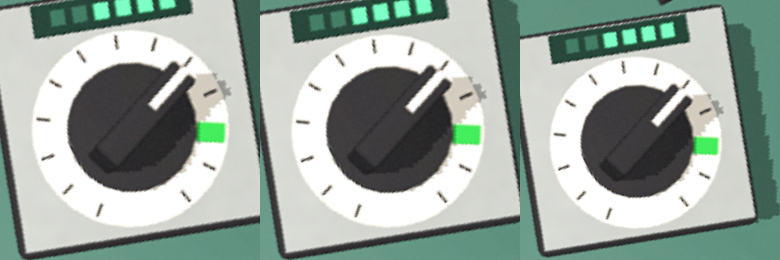

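```bash
python3 -c "
import cv2
im=cv2.imread('pics/w1_c.png')[120:420,100:440]; cv2.imwrite('pics/w1_c2.png',cv2.resize(im,None,fx=2,fy=2))"
```

```text
(no output)
```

View pics/w1_c2.png

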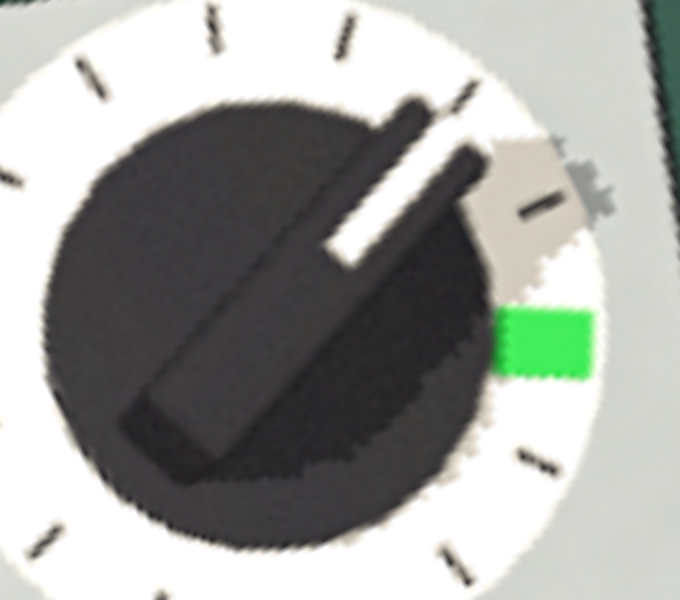

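```bash
cat > go.py <<'E'
# usage: go.py x y z yawdeg -> total remaining, tool-frame units
from h import *
import sys
np.set_printoptions(precision=3,suppress=True)
x,y,z,yaw=map(float,sys.argv[1:5]); o=arm.get_obs(); Rt=R.from_rotvec(o['orientation']); p=np.array([x,y,z])
a=np.radians(yaw); X=np.array([np.cos(a),np.sin(a),0]); Z=np.array([0,0,-1.]); Rg=R.from_matrix(np.c_[X,np.cross(Z,X),Z])
print('t',o['t'],'shift/60mm',Rt.inv().apply(p-o['ee_pos'])/.06,'rot/6deg',np.degrees((Rt.inv()*Rg).as_rotvec())/6,'final-frame shift',Rg.inv().apply(p-o['ee_pos'])/.06)
m=Rt.as_matrix(); print('pos',o['ee_pos'],'yaw',np.degrees(np.arctan2(m[1,0],m[0,0])),'z',m[:,2],'F',o['force'],'M',o['ft_torque'],'w',o['width'],'j',o['joints'])
E
python3 go.py .4972 -.3173 .15 47.8
```

```text
t 2.7 shift/60mm [0.395 0.028 1.108] rot/6deg [-0.148  0.004 -3.513] final-frame shift [0.361 0.152 1.109]
pos [ 0.476 -0.327  0.217] yaw 26.719987578554782 z [-0.01   0.012 -1.   ] F [ 0.202 -0.236 -0.506] M [-0.03  -0.086  0.005] w 1.0064372110680704 j [-0.812  0.183  1.587  0.001  1.387 -1.279]
```

Request:
play_rows(
  deltas=[0.1,0.02,0.2,-0.05,0,-0.9,0,0.1,0.02,0.2,-0.05,0,-0.9,0,0.1,0.03,0.2,-0.05,0,-0.9,0,0.1,0.03,0.2,0,0,-0.9,0,0,0,0.2,0,0,0,0],
)

```text
t: 3.32
ee_pos: [0.4993, -0.318, 0.1545]
orientation: [2.863, 1.29, -0.001]
force: [0.5, -0.1, -0.2]
width: 0.996
```

```bash
python3 go.py .4972 -.3173 .073 47.8
```

```text
t 3.325 shift/60mm [-0.013 -0.035  1.359] rot/6deg [0.008 0.012 0.116] final-frame shift [-0.015 -0.034  1.359]
pos [ 0.499 -0.318  0.155] yaw 48.49665587353252 z [-0.    -0.001 -1.   ] F [ 0.502 -0.119 -0.23 ] M [-0.01  -0.117 -0.013] w 0.9955163683533338 j [-0.77   0.263  1.62  -0.001  1.258 -1.616]
```

Request:
play_rows(
  deltas=[-0.01,-0.01,0.26,0,0,0.1,0,0,-0.01,0.26,0,0,0,0,0,-0.01,0.26,0,0,0,0,0,0,0.26,0,0,0,0,0,0,0.24,0,0,0,0],
)

```text
t: 3.95
ee_pos: [0.4965, -0.3175, 0.0722]
orientation: [2.875, 1.266, -0.002]
force: [1.0, 0.6, 0.3]
width: 1.001
```

Request:
play_rows(
  deltas=[0,0,0,0,0,0,255,0,0,0,0,0,0,255,0,0,0,0,0,0,255,0,0,0,0,0,0,255,0,0,0,0,0,0,255],
)

```text
t: 4.58
ee_pos: [0.4969, -0.3179, 0.0726]
orientation: [2.874, 1.265, -0.002]
force: [0.7, 0.4, -0.1]
width: 0.479
```

```bash
python3 go.py .4972 -.3173 .073 47.8
```

```text
t 4.575 shift/60mm [ 0.01  -0.003 -0.007] rot/6deg [ 0.009  0.014 -0.046] final-frame shift [ 0.01  -0.003 -0.007]
pos [ 0.497 -0.318  0.073] yaw 47.52563310705817 z [-0.    -0.002 -1.   ] F [ 0.728  0.388 -0.07 ] M [ 0.089 -0.178  0.02 ] w 0.47949205684532487 j [-0.773  0.357  1.679 -0.002  1.104 -1.602]
```

Fingers still closing (opening 44 mm); continue.

Request:
play_rows(
  deltas=[0,0,0,0,0,0,255,0,0,0,0,0,0,255,0,0,0,0,0,0,255,0,0,0,0,0,0,255,0,0,0,0,0,0,255],
)

```text
t: 5.2
ee_pos: [0.4976, -0.3174, 0.0729]
orientation: [2.874, 1.265, 0.001]
force: [-0.2, -0.3, 0.2]
width: 0.146
```

```bash
python3 go.py .4972 -.3173 .073 -2.9
```

```text
t 5.2 shift/60mm [-0.003 -0.007 -0.002] rot/6deg [ 0.016 -0.006  8.404] final-frame shift [-0.007 -0.002 -0.002]
pos [ 0.498 -0.317  0.073] yaw 47.52328709191184 z [ 0.001 -0.001 -1.   ] F [-0.182 -0.314  0.214] M [ 0.061 -0.104 -0.027] w 0.1459307759922602 j [-0.772  0.357  1.679 -0.     1.104 -1.602]
```

Request:
play_rows(
  deltas=[0,0,0,0,0,0.85,255,0,0,0,0,0,0.85,255,0,0,0,0,0,0.85,255,0,0,0,0,0,0.85,255,0,0,0,0,0,0.85,255],
)

```text
t: 5.82
ee_pos: [0.4975, -0.3175, 0.0729]
orientation: [3.086, 0.579, 0.001]
force: [0.6, 0.1, -0.3]
width: 0.148
```

```bash
python3 go.py .4974 -.3174 .073 -2.9
```

```text
t 5.825 shift/60mm [-0.001 -0.003 -0.001] rot/6deg [ 0.016 -0.005  4.023] final-frame shift [-0.002 -0.002 -0.001]
pos [ 0.498 -0.318  0.073] yaw 21.23821243348349 z [ 0.001 -0.002 -1.   ] F [ 0.596  0.142 -0.337] M [ 0.132 -0.185  0.023] w 0.14822721027658414 j [-0.772  0.357  1.678 -0.001  1.104 -1.143]
```

Request:
play_rows(
  deltas=[0,0,0,0,0,0.85,255,0,0,0,0,0,0.85,255,0,0,0,0,0,0.85,255,0,0,0,0,0,0.85,255,0,0,0,0,0,0.5,255],
)

```text
t: 6.45
ee_pos: [0.4974, -0.3176, 0.073]
orientation: [3.139, -0.081, 0.001]
force: [1.1, 1.3, 0.9]
width: 0.151
```

```bash
python3 go.py .4974 -.3174 .073 -2.9;  python3 - <<'E'
from h import *
snap('wrist','w2')
E
```

```text
t 6.45 shift/60mm [-0.    -0.003 -0.001] rot/6deg [ 0.015 -0.004 -0.008] final-frame shift [-0.    -0.003 -0.001]
pos [ 0.497 -0.318  0.073] yaw -2.945807910462599 z [ 0.    -0.002 -1.   ] F [1.071 1.276 0.855] M [ 0.132 -0.187  0.083] w 0.15091662565770828 j [-0.772  0.357  1.678 -0.001  1.105 -0.72 ]
```

View pics/w2.png

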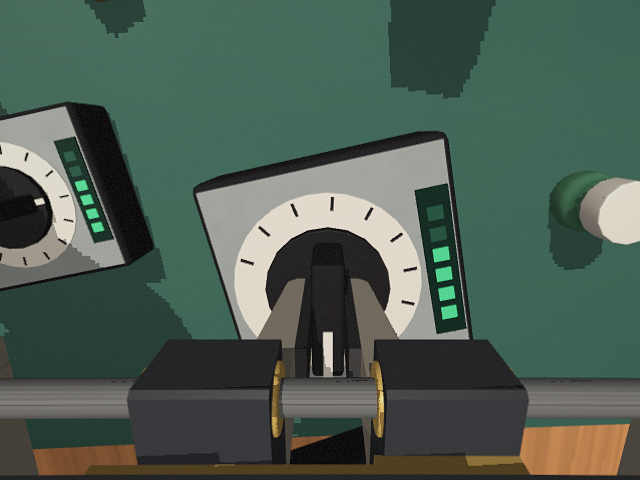

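The dial has turned with the gripper but the pointer is hidden; release, rise and check.

Request:
play_rows(
  deltas=[0,0,0,0,0,0,0,0,0,0,0,0,0,0,0,0,0,0,0,0,0,0,0,-0.2,0,0,0,0,0,0,-0.4,0,0,0,0],
)

```text
t: 7.12
ee_pos: [0.4958, -0.3168, 0.1084]
orientation: [-3.14, 0.079, 0.006]
force: [0.3, -0.6, 1.1]
width: 0.674
```

Request:
play_rows(
  deltas=[0,0,-0.4,0,0,0,0,0,0,-0.4,0,0,0,0,0,0,-0.4,0,0,0,0,0,0,-0.4,0,0,0,0,0,0,-0.4,0,0,0,0],
)

```text
t: 7.75
ee_pos: [0.4965, -0.3173, 0.2372]
orientation: [3.138, -0.078, -0.001]
force: [0.2, 0.4, 0.8]
width: 1.002
```

```bash
python3 - <<'E'
from h import *
snap('wrist','w3')
E
python3 go.py .4974 -.3174 .073 -2.9; python3 dial.py w3;python3 -c "
import cv2
im=cv2.imread('pics/w3_c.png')[120:420,100:440]; cv2.imwrite('pics/w3_c2.png',cv2.resize(im,None,fx=2,fy=2))"
```

```text
t 7.8 shift/60mm [-0.022 -0.039  2.807] rot/6deg [ 0.065 -0.043  0.01 ] final-frame shift [-0.01  -0.019  2.807]
pos [ 0.498 -0.319  0.241] yaw -2.8382655462760056 z [ 0.004 -0.007 -1.   ] F [ 1.837 -1.285  2.511] M [-0.049 -0.12   0.036] w 0.9990676401124596 j [-0.772  0.184  1.537 -0.002  1.413 -0.722]
green area mm2 70.0625 [ 0.4949 -0.3607]
scale [ 0.4972 -0.3175] 0.04988026809692383 ell [ 0.4971 -0.3174] [0.0495 0.0497]
```

View pics/w3_c2.png

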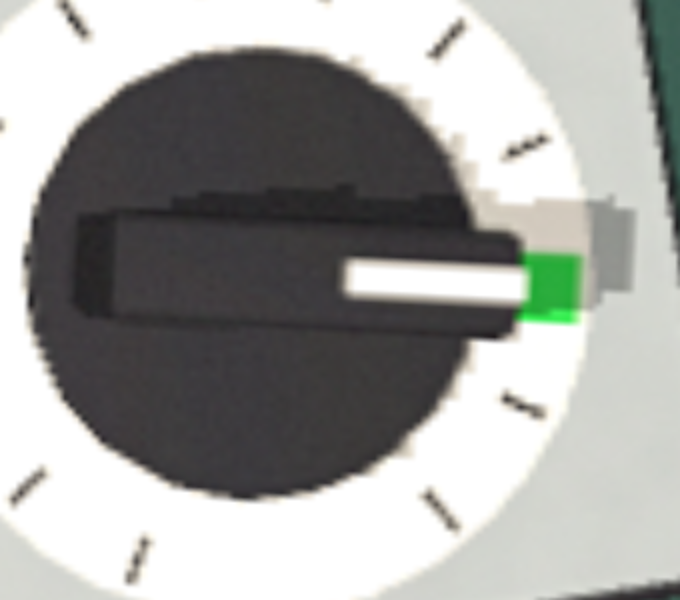

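View pics/w3.png

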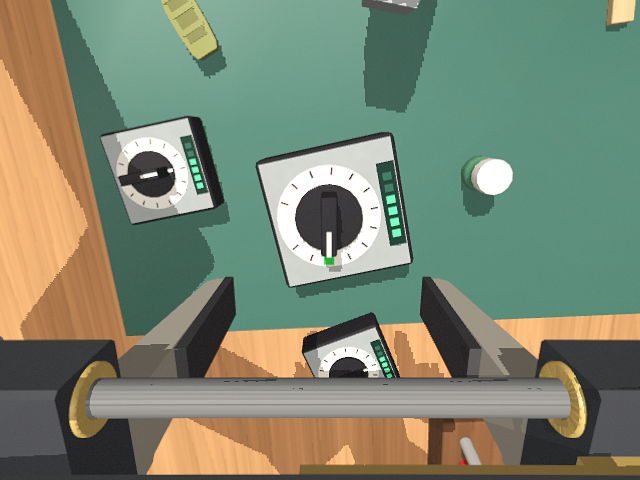

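The rectified view shows the white pointer in line with the green mark (bar at about -93.0°, mark at -92.9°). Now I pass over the deck dot for a look.

Request:
play_rows(
  deltas=[0.2,-1,0,0,0,0,0,0.2,-1,0,0,0,0,0,0.2,-1,0,0,0,0,0,0.2,-1,0,0,0,0,0,0.2,-1,0,0,0,0,0],
)

```text
t: 8.43
ee_pos: [0.5753, -0.0195, 0.2424]
orientation: [3.129, -0.091, 0.018]
force: [0.2, 0.6, -0.7]
width: 0.998
```

```bash
python3 - <<'E'
from h import *
np.set_printoptions(precision=4,suppress=True)
cal,rgb,d=load('top0')
f=lambda x,y:[(x+.5)/4-.5+85,(y+.5)/4-.5+240]
print('top',onplane(cal,[f(83,138)],.134),'collar',onplane(cal,[f(131,147)],.065))
snap('wrist','w4')
E
python3 go.py .5737 -.0083 .24 -2.8
```

```text
top [[0.4548 0.3168 0.134 ]] collar [[0.4551 0.3172 0.065 ]]
t 8.475 shift/60mm [-0.044 -0.061  0.038] rot/6deg [ 0.055 -0.114 -0.03 ] final-frame shift [-0.043 -0.061  0.039]
pos [ 0.576 -0.012  0.242] yaw -2.980190724145783 z [ 0.012 -0.006 -1.   ] F [-1.387  5.197 -0.47 ] M [0.182 0.022 0.029] w 0.9979580912815781 j [-0.229  0.141  1.583 -0.004  1.405 -0.176]
```

View pics/w4.png

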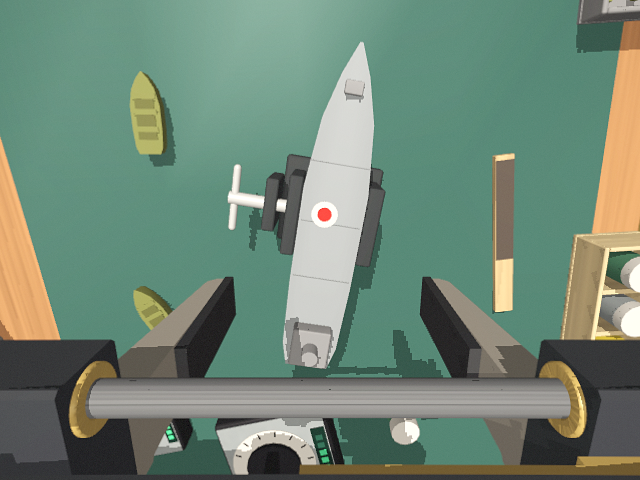

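```bash
cat > dot.py <<'E'
from h import *
import sys
np.set_printoptions(precision=4,suppress=True)
def dot(cal,rgb,c0=(.574,-.009)):
    hsv=cv2.cvtColor(rgb,cv2.COLOR_RGB2HSV).astype(int)
    m=((hsv[...,0]<8)|(hsv[...,0]>172))&(hsv[...,1]>150)&(hsv[...,2]>100)
    n,l,st,ce=cv2.connectedComponentsWithStats(m.astype(np.uint8))
    p=proj(cal,[[*c0,.095]])[0]
    k=min((k for k in range(1,n) if st[k,4]>8),key=lambda k:np.linalg.norm(ce[k]-p))
    return ce[k],st[k,4],onplane(cal,[ce[k]],.095)[0]
if __name__=='__main__':
    cal,rgb,d=snap(sys.argv[1],sys.argv[2]); print(dot(cal,rgb))
E
python3 dot.py wrist w5; python3 dot.py side s5; python3 go.py .4550 .3170 .2 -2.8
```

```text
(array([323.5547, 223.6788]), np.int32(137), array([ 0.5745, -0.0091,  0.095 ]))
t 8.575 shift/60mm [-2.303 -5.49   0.619] rot/6deg [ 0.103 -0.102 -0.037] final-frame shift [-2.275 -5.491  0.703]
pos [ 0.575 -0.019  0.242] yaw -3.017134241353883 z [ 0.01  -0.011 -1.   ] F [-0.037 -1.342 -0.63 ] M [-0.037 -0.06  -0.025] w 0.9964162229740605 j [-0.238  0.14   1.584 -0.009  1.404 -0.184]Traceback (most recent call last):
  File "dot.py", line 12, in <module>
    cal,rgb,d=snap(sys.argv[1],sys.argv[2]); print(dot(cal,rgb))
                                                   ~~~^^^^^^^^^
  File "dot.py", line 9, in dot
    k=min((k for k in range(1,n) if st[k,4]>8),key=lambda k:np.linalg.norm(ce[k]-p))
ValueError: min() iterable argument is empty
```

Request:
play_rows(
  deltas=[-0.4,-0.98,0,0.02,-0.02,0,0,-0.4,-0.98,0,0.02,-0.02,0,0,-0.4,-0.98,0,0.02,-0.02,0,0,-0.4,-0.98,0,0.02,-0.02,0,0,-0.4,-0.98,0,0.02,-0.02,0,0],
)

```text
t: 9.2
ee_pos: [0.4747, 0.273, 0.2395]
orientation: [3.137, -0.107, 0.006]
force: [-0.2, 0.5, 1.0]
width: 1.001
```

```bash
python3 go.py .4550 .3170 .2 -2.8
```

```text
t 9.2 shift/60mm [-0.379 -0.712  0.655] rot/6deg [ 0.028 -0.036 -0.182] final-frame shift [-0.363 -0.717  0.658]
pos [0.475 0.273 0.239] yaw -3.889808618482816 z [ 0.004 -0.003 -1.   ] F [-0.228  0.483  1.047] M [ 0.046 -0.107 -0.003] w 1.000555004493712 j [ 0.304  0.077  1.659 -0.004  1.404  0.372]
```

Request:
play_rows(
  deltas=[-0.2,-0.4,0.1,0.02,-0.02,0,0,-0.1,-0.2,0.1,0,0,0,0,0,-0.02,0.1,0,0,0,0,0,0,0,0,0,0,0,0,0,0,0,0,0,0],
)

```text
t: 9.82
ee_pos: [0.4604, 0.3095, 0.2208]
orientation: [3.137, -0.11, 0.005]
force: [-0.8, -0.6, 0.1]
width: 1.0
```

```bash
python3 go.py .4550 .3170 .2 -2.8; python3 -c "
from h import *
snap('wrist','w6')"
```

```text
t 9.825 shift/60mm [-0.1   -0.119  0.346] rot/6deg [ 0.023 -0.03  -0.201] final-frame shift [-0.097 -0.121  0.346]
pos [0.46  0.309 0.221] yaw -4.002941414913256 z [ 0.003 -0.003 -1.   ] F [-0.839 -0.646  0.127] M [-0.075 -0.053 -0.04 ] w 0.9995053809865893 j [ 0.376  0.109  1.661 -0.004  1.37   0.447]
```

View pics/w6.png

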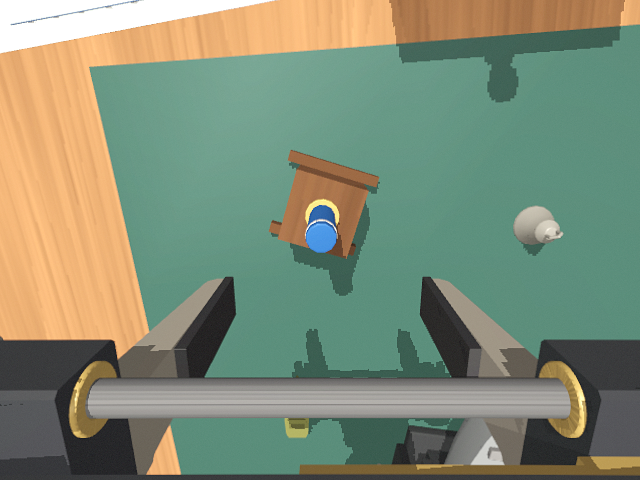

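The probe's blue top is at (320,237) and its collar at (322,216). Measuring.

Run:
```python
from h import *
np.set_printoptions(precision=4,suppress=True)
cal,rgb,d=load('w6')
h=cv2.cvtColor(rgb,cv2.COLOR_RGB2HSV).astype(int)
m=(h[...,0]>100)&(h[...,0]<112)&(h[...,1]>120)&(h[...,2]>190); m[:150]=0;m[300:]=0;m[:,:270]=0;m[:,380:]=0
n,l,st,ce=cv2.connectedComponentsWithStats(m.astype(np.uint8)); k=1+np.argmax(st[1:,4]); print(st[k],ce[k],onplane(cal,[ce[k]],.134))
cn=max(cv2.findContours((l==k).astype(np.uint8),0,1)[0],key=cv2.contourArea); c=cv2.convexHull(cn); (x,y),r=cv2.minEnclosingCircle(c); p=onplane(cal,[[x,y],[x+r,y]],.134); print(p,np.linalg.norm(p[1]-p[0]))
cv2.imwrite('pics/w6c.png',cv2.resize(rgb[190:260,280:360,::-1],None,fx=6,fy=6,interpolation=2))
```

```text
[306 223  30  29 699] [320.6352 237.2589] [[0.4564 0.3183 0.134 ]]
[[0.4563 0.3181 0.134 ]
 [0.4666 0.3174 0.134 ]] 0.010351054417006122
```

View pics/w6c.png

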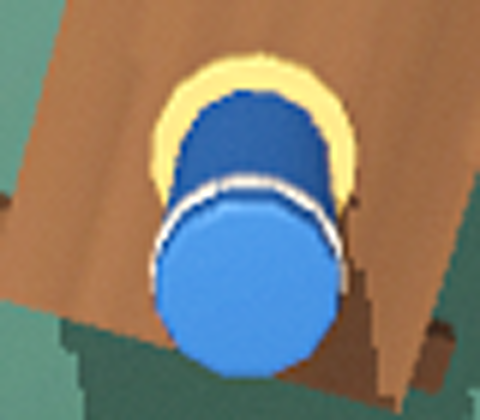

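```bash
python3 go.py .4561 .3180 .091 -4.0
```

```text
t 9.875 shift/60mm [-0.088 -0.142  2.162] rot/6deg [ 0.024 -0.03  -0.   ] final-frame shift [-0.081 -0.136  2.162]
pos [0.46  0.309 0.221] yaw -4.000868955294418 z [ 0.003 -0.003 -1.   ] F [0.415 0.408 0.075] M [ 0.    -0.098  0.019] w 1.0004294732781585 j [ 0.376  0.109  1.661 -0.004  1.37   0.447]
```

Request:
play_rows(
  deltas=[-0.04,-0.06,0.2,0.02,-0.03,0,0,-0.03,-0.05,0.3,0,0,0,0,-0.01,-0.03,0.3,0,0,0,0,0,0,0.3,0,0,0,0,0,0,0.2,0,0,0,0],
)

```text
t: 10.5
ee_pos: [0.4556, 0.318, 0.1367]
orientation: [3.139, -0.111, -0.002]
force: [-0.9, 0.5, -0.4]
width: 1.0
```

```bash
python3 go.py .4561 .3180 .091 -4.0
```

```text
t 10.5 shift/60mm [ 0.009 -0.001  0.762] rot/6deg [ 0.008  0.011 -0.009] final-frame shift [ 0.008 -0.     0.762]
pos [0.456 0.318 0.137] yaw -4.055586964999282 z [-0.001 -0.001 -1.   ] F [-0.947  0.484 -0.368] M [ 0.01  -0.079 -0.041] w 1.0002782318795964 j [ 0.392  0.195  1.739 -0.     1.21   0.463]
```

Request:
play_rows(
  deltas=[0,0,0.22,0,0,0,0,0,0,0.22,0,0,0,0,0,0,0.2,0,0,0,0,0,0,0.1,0,0,0,0,0,0,0,0,0,0,255],
)

```text
t: 11.12
ee_pos: [0.4548, 0.3178, 0.0879]
orientation: [3.138, -0.111, -0.005]
force: [0.3, -0.7, 0.3]
width: 0.91
```

Request:
play_rows(
  deltas=[0,0,0,0,0,0,255,0,0,0,0,0,0,255,0,0,0,0,0,0,255,0,0,0,0,0,0,255,0,0,0,0,0,0,255],
)

```text
t: 11.75
ee_pos: [0.4562, 0.3184, 0.0898]
orientation: [3.14, -0.111, 0.0]
force: [0.2, -0.4, 0.5]
width: 0.369
```

```bash
python3 go.py .4561 .3180 .091 -4.0
```

```text
t 11.75 shift/60mm [-0.001  0.006 -0.02 ] rot/6deg [ 0.001 -0.002 -0.007] final-frame shift [-0.001  0.006 -0.02 ]
pos [0.456 0.318 0.09 ] yaw -4.044503517400991 z [ 0. -0. -1.] F [ 0.226 -0.367  0.473] M [-0.041 -0.114 -0.005] w 0.36897081339899707 j [ 0.392  0.256  1.769 -0.     1.117  0.463]
```

Request:
play_rows(
  deltas=[0,0,0,0,0,0,255,0,0,0,0,0,0,255,0,0,0,0,0,0,255,0,0,0,0,0,0,255,0,0,0,0,0,0,255],
)

```text
t: 12.38
ee_pos: [0.4562, 0.3184, 0.0898]
orientation: [3.14, -0.111, 0.0]
force: [-0.6, 0.1, 1.0]
width: 0.235
```

```bash
python3 go.py .4561 .3180 .19 -4.0
```

```text
t 12.375 shift/60mm [-0.001  0.006 -1.671] rot/6deg [ 0.001 -0.003 -0.008] final-frame shift [-0.001  0.006 -1.671]
pos [0.456 0.318 0.09 ] yaw -4.047113795368525 z [ 0. -0. -1.] F [-0.622  0.123  1.01 ] M [ 0.006 -0.013  0.042] w 0.234875485584108 j [ 0.392  0.256  1.769 -0.     1.117  0.463]
```

Request:
play_rows(
  deltas=[0,0,-0.1,0,0,0,255,0,0,-0.2,0,0,0,255,0,0,-0.3,0,0,0,255,0,0,-0.4,0,0,0,255,0,0,-0.4,0,0,0,255],
)

```text
t: 13.0
ee_pos: [0.455, 0.318, 0.1776]
orientation: [3.138, -0.111, -0.004]
force: [-0.0, 0.5, -1.0]
width: 0.236
```

Request:
play_rows(
  deltas=[0,0,-0.3,0,0,0,255,0,0,-0.3,0,0,0,255,0,0,-0.2,0,0,0,255,0,0,0,0,0,0,255,0,0,0,0,0,0,255],
)

```text
t: 13.62
ee_pos: [0.4567, 0.3188, 0.2344]
orientation: [-3.137, 0.111, -0.009]
force: [0.5, -0.7, -1.0]
width: 0.235
```

```bash
python3 go.py .5742 -.0088 .22 -4.0; python3 -c "
from h import *
snap('wrist','w7');snap('side','s7')"
```

```text
t 13.625 shift/60mm [2.337 5.308 0.239] rot/6deg [-0.026 -0.054 -0.006] final-frame shift [2.335 5.309 0.24 ]
pos [0.457 0.319 0.234] yaw -4.035784756174323 z [ 0.006  0.002 -1.   ] F [ 0.533 -0.678 -1.044] M [-0.059 -0.073 -0.003] w 0.23459809806917348 j [ 0.392  0.101  1.643 -0.     1.392  0.463]
```

View pics/w7.png

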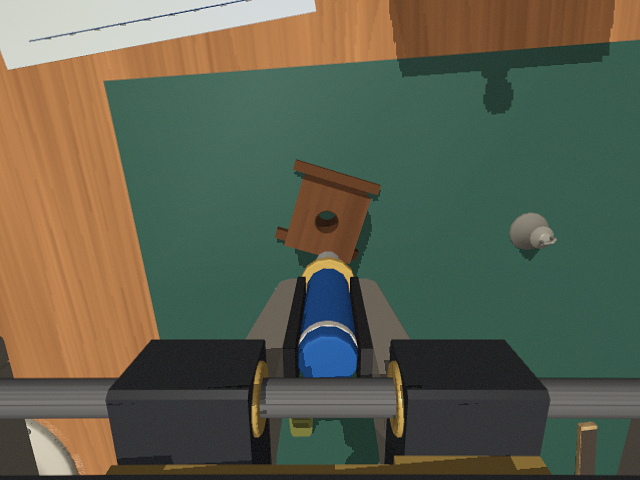

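View pics/s7.png

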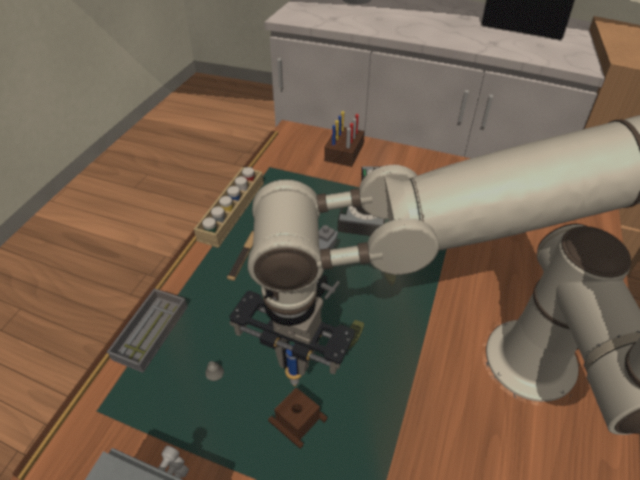

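Probe is lifted, upright between the pads (collar at (328,270) in wrist view), stand empty. Now to the deck.

Request:
play_rows(
  deltas=[0.25,0.6,0.05,-0.02,-0.03,0,255,0.42,0.95,0,0,0,0,255,0.42,0.95,0,0,0,0,255,0.42,0.95,0,0,0,0,255,0.38,0.85,0,0,0,0,255],
)

```text
t: 14.35
ee_pos: [0.5513, 0.0506, 0.2268]
orientation: [-3.139, 0.098, 0.006]
force: [1.0, 1.8, -1.4]
width: 0.24
```

```bash
python3 go.py .5742 -.0088 .22 -4.0
```

```text
t 14.35 shift/60mm [0.443 0.964 0.112] rot/6deg [-0.005  0.038  0.071] final-frame shift [0.45  0.961 0.114]
pos [0.551 0.051 0.227] yaw -3.573788130990131 z [-0.004  0.001 -1.   ] F [ 1.011  1.758 -1.364] M [-0.026 -0.121 -0.001] w 0.24017108106220972 j [-0.127  0.105  1.653  0.     1.387 -0.065]
```

Request:
play_rows(
  deltas=[0.22,0.48,0.03,0,0.02,0,255,0.13,0.28,0.03,0,0.02,0,255,0.05,0.12,0,0,0,0,255,0,0.02,0,0,0,0,255,0,0,0,0,0,0,255],
)

```text
t: 14.98
ee_pos: [0.5714, -0.0079, 0.2203]
orientation: [-3.138, 0.103, 0.007]
force: [-0.5, -0.1, -1.0]
width: 0.232
```

```bash
python3 go.py .5742 -.0088 .19 -3.5;python3 -c "
from h import *
np.set_printoptions(precision=4,suppress=True)
cal,rgb,d=snap('wrist','w8')
o=arm.get_obs();Rt=R.from_rotvec(o['orientation']).as_matrix()
for z in (.0758,.0758-.014,.0248+.005,.0248,-.0442): print(z,proj(cal,(o['ee_pos']+Rt@[0,0,z])[None]))
print(proj(cal,[[.5742,-.0088,.095]]))
from dot import dot
try: print(dot(cal,rgb))
except Exception as e: print(e)
"
```

```text
t 14.975 shift/60mm [0.05  0.014 0.505] rot/6deg [-0.02   0.044 -0.042] final-frame shift [0.047 0.013 0.505]
pos [ 0.571 -0.008  0.22 ] yaw -3.7538851078175925 z [-0.004  0.002 -1.   ] F [-0.497 -0.08  -0.991] M [-0.057 -0.13   0.005] w 0.23226725445314672 j [-0.226  0.157  1.609  0.001  1.38  -0.161]
0.0758 [[327.7849 254.2925]]
0.06180000000000001 [[327.7909 261.288 ]]
0.0298 [[327.8075 280.7695]]
0.0248 [[327.8106 284.3612]]
-0.0442 [[327.8762 360.8088]]
[[332.1102 235.9998]]
(array([332.4967, 236.3709]), np.int32(151), array([ 0.5745, -0.0091,  0.095 ]))
```

View pics/w8.png

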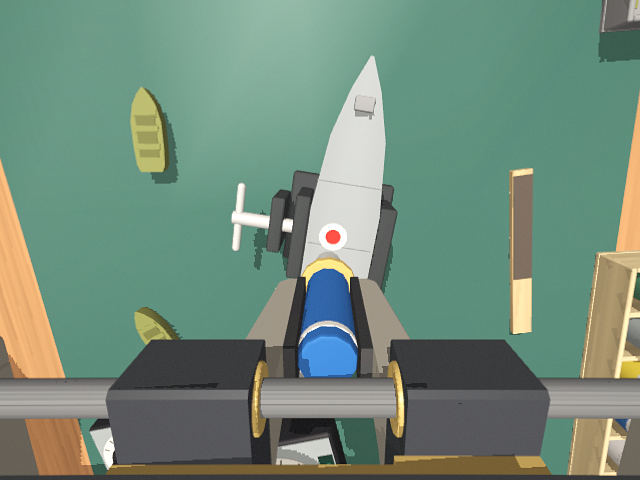

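```bash
python3 -c "
from h import *
cal,rgb,d=load('w8')
cv2.imwrite('pics/w8c.png',cv2.resize(rgb[215:295,290:370,::-1],None,fx=7,fy=7,interpolation=2))"
```

View pics/w8c.png

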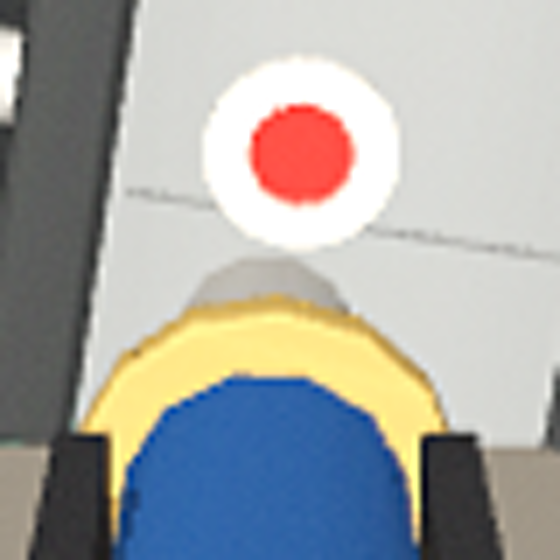

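Request:
play_rows(
  deltas=[0.03,-0.005,0.15,-0.02,0.03,0,255,0.02,-0.005,0.2,0,0.02,0,255,0,0,0.2,0,0,0,255,0,0,0.12,0,0,0,255,0,0,0,0,0,0,255],
)

```text
t: 15.65
ee_pos: [0.5736, -0.0054, 0.1762]
orientation: [-3.14, 0.099, 0.002]
force: [-0.0, 0.4, -0.5]
width: 0.234
```

```bash
python3 go.py .5745 -.0075 .176 -3.5;python3 -c "
from h import *
np.set_printoptions(precision=4,suppress=True)
cal,rgb,d=snap('wrist','w9')
cal,r2,d=snap('side','s9')
a=cv2.resize(rgb[200:300,280:380,::-1],None,fx=5,fy=5,interpolation=2)
p=proj(cal,[[.5745,-.0091,.095]])[0]; print(p); u,v=p.astype(int)
b=cv2.resize(r2[v-35:v+15,u-25:u+25,::-1],(500,500),interpolation=2)
cv2.imwrite('pics/w9c.png',cv2.resize(np.hstack([a,b]),(800,400)))"
```

```text
t 15.65 shift/60mm [0.018 0.033 0.004] rot/6deg [-0.004  0.009 -0.019] final-frame shift [0.017 0.033 0.004]
pos [ 0.574 -0.005  0.176] yaw -3.612815197150702 z [-0.001  0.    -1.   ] F [-0.03   0.443 -0.53 ] M [ 0.009 -0.073  0.021] w 0.23379552669660444 j [-0.22   0.197  1.653  0.     1.293 -0.157]
[300.4824 265.3895]
```

View pics/w9c.png

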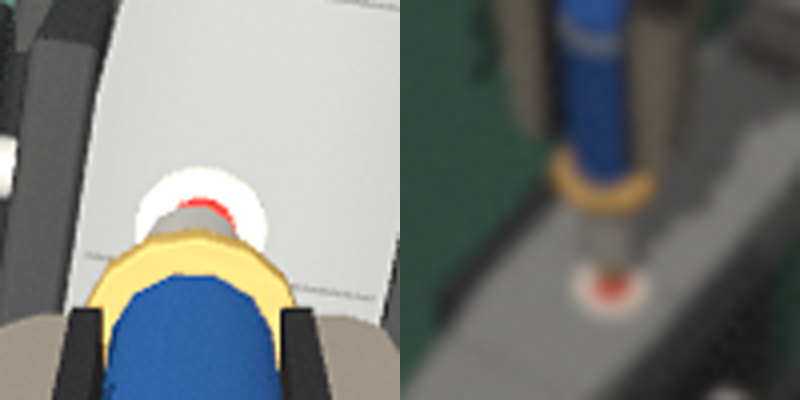

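```bash
cat > fit.py <<'E'
from h import *
np.set_printoptions(precision=4,suppress=True)
import sys
tag=sys.argv[1]; zt=float(sys.argv[2]) # tcp z
cal,rgb,d=load(tag)
def far(x,y,z,r):
    a=np.linspace(0,2*np.pi,361); q=proj(cal,np.c_[x+r*np.cos(a),y+r*np.sin(a),np.full(361,z)]); return q[np.argmin(q[:,1])],q[:,0].min(),q[:,0].max()
for y in (-.003,-.005,-.007,-.009,-.011): print(y,'barrel',far(.5736,y,zt-.0618,.008)[0],'collar',[far(.5736,y,zt-k,.015)[0] for k in (.0248,.0298)],'ring',far(.5745,y,.095,.011),'dot',far(.5745,y,.095,.006)[0])
c=rgb[225:285,325:340].mean(1).astype(int)
for i in range(225,270): print(i,rgb[i,328],rgb[i,331],rgb[i,334])
for r in (246,): print([tuple(rgb[r,u]) for u in range(310,352)])
E
python3 fit.py w9 .1762 | sed 's/np.uint8//g'
```

```text
-0.003 barrel [327.7488 245.3755] collar [array([327.7783, 253.0628]), array([327.7846, 250.1504])] ring (array([329.1504, 232.5407]), np.float64(312.66709152047883), np.float64(345.40410349510853)) dot [329.0972 239.7817]
-0.005 barrel [327.955  248.4689] collar [array([328.0243, 256.7333]), array([328.0246, 253.74  ])] ring (array([329.3387, 235.4408]), np.float64(312.8887383177018), np.float64(345.55519984262463)) dot [329.2846 242.6503]
-0.007 barrel [328.1601 251.5479] collar [array([328.2689, 260.3834]), array([328.2633, 257.3101])] ring (array([329.5262, 238.3283]), np.float64(313.1094198872321), np.float64(345.70566050387066)) dot [329.4713 245.5064]
-0.009 barrel [328.3644 254.6124] collar [array([328.5121, 264.0132]), array([328.5007, 260.8607])] ring (array([329.7129, 241.2032]), np.float64(313.32914304205246), np.float64(345.8554898346114)) dot [329.6571 248.3502]
-0.011 barrel [328.5676 257.6627] collar [array([328.754 , 267.6228]), array([328.7368, 264.3921])] ring (array([329.8988, 244.0656]), np.float64(313.54791452719), np.float64(346.00469214801115)) dot [329.8421 2
[... 2345 characters left out ...]
), (255)), ((255), (255), (255)), ((255), (255), (254)), ((255), (255), (254)), ((255), (255), (255)), ((255), (255), (255)), ((255), (255), (255)), ((255), (255), (255)), ((255), (255), (254)), ((255), (255), (254)), ((255), (255), (255)), ((255), (255), (255)), ((255), (255), (255)), ((255), (255), (254)), ((255), (255), (255)), ((255), (255), (255)), ((255), (255), (255)), ((255), (255), (255)), ((255), (255), (255)), ((255), (255), (255)), ((255), (252), (240)), ((222), (222), (216)), ((216), (217), (213)), ((217), (219), (214)), ((218), (219), (214)), ((218), (218), (214)), ((217), (218), (213)), ((218), (219), (214)), ((217), (218), (213)), ((218), (219), (215)), ((218), (218), (214))]
```

Run:
```python
from h import *
cal,rgb,d=load('w9')
for r in (253,254,255,256,257): print(r,' '.join('%d,%d'%(rgb[r,u,0],int(rgb[r,u,0])-rgb[r,u,2]) for u in range(312,350)))
# collar extent
for r in (264,266,268,270,272,275): 
    row=rgb[r].astype(int); m=(row[:,0]>190)&(row[:,0]-row[:,2]>70); u=np.nonzero(m[290:370])[0]+290; print(r,u.min(),u.max(),(u.min()+u.max())/2)
    b=np.nonzero((row[290:370,2]-row[290:370,0]>60))[0]+290; print('  blue',b.min() if len(b) else 0,b.max() if len(b) else 0)
for x in (.5736,.5745): print(proj(cal,[[x,-.0069,.1144],[x,-.0069,.149]]))
```

```text
253 214,3 215,3 244,14 255,0 255,0 255,0 255,0 255,2 255,6 232,19 183,13 187,13 190,12 191,10 189,11 186,9 185,11 184,10 181,9 183,10 179,4 179,6 231,101 255,175 255,175 255,71 255,0 255,0 255,0 255,1 255,0 255,1 255,0 255,0 218,4 218,4 217,3 218,4
254 213,2 217,5 255,6 255,0 255,0 255,0 255,1 231,19 182,13 187,14 188,12 190,12 193,13 190,11 190,11 189,13 186,12 186,11 183,12 183,10 182,9 176,6 175,5 204,56 251,146 255,176 255,65 255,0 255,0 255,0 255,1 255,1 255,0 255,0 233,10 215,4 217,3 217,4
255 215,4 216,5 255,6 255,0 255,0 255,0 254,22 183,13 187,12 189,12 190,11 191,12 192,11 190,12 191,11 187,10 187,11 183,10 183,10 183,9 183,11 179,10 176,9 172,4 168,6 227,106 255,72 255,0 255,0 255,1 255,1 255,1 255,0 255,1 236,11 217,3 218,4 218,4
256 214,2 218,6 255,0 255,0 255,0 255,2 204,15 184,11 187,10 190,10 191,10 193,10 192,10 190,13 187,13 190,16 190,18 190,22 186,16 183,14 184,13 179,9 177,9 175,10 168,6 173,17 254,141 255,0 255,0 255,1 255,2 255,2 255,1 255,0 250,15 215,2 216,3 218,4
257 213,2 219,6 255,0 255,0 255,0 227,17 180,13 186,14 190,15 190,12 193,17 195,17 194,18 195,42 189,64 197,69 205,98 213,122 198,92 186,63 190,41 188,24 179,17 175,12 171,7 169,14 227,94 255,0 255,0 255,0 255,1 255,1 255,1 255,0 251,16 215,2 218,4 217,4
264 310 344 327.0
  blue 0 0
266 307 346 326.5
  blue 0 0
268 306 348 327.0
  blue 0 0
270 305 350 327.5
  blue 320 335
272 303 351 327.0
  blue 316 338
275 302 352 327.0
  blue 313 342
[[328.06837106 263.59410636]
 [328.07376497 285.23115658]]
[[329.50536583 263.50793505]
 [329.74919077 285.13251338]]
```

Request:
play_rows(
  deltas=[0.02,0.04,0,0,0,0,255,0,0,0,0,0,0,255,0,0,0,0,0,0,255,0,0,0,0,0,0,255,0,0,0,0,0,0,255],
)

```text
t: 16.38
ee_pos: [0.5763, -0.0086, 0.1789]
orientation: [3.14, -0.099, 0.006]
force: [0.0, -0.4, -1.3]
width: 0.236
```

```bash
python3 go.py .5749 -.0078 .166 -3.6;python3 -c "
from h import *
cal,rgb,d=snap('wrist','w10')
cal,r2,d=snap('side','s10')
a=cv2.resize(rgb[200:300,280:380,::-1],None,fx=5,fy=5,interpolation=2)
p=proj(cal,[[.5745,-.0091,.095]])[0]; u,v=p.astype(int)
b=cv2.resize(r2[v-35:v+15,u-25:u+25,::-1],(500,500),interpolation=2)
cv2.imwrite('pics/w10c.png',cv2.resize(np.hstack([a,b]),(800,400)))
for r in (254,256): print(r,' '.join('%d,%d'%(rgb[r,u,0],int(rgb[r,u,0])-rgb[r,u,2]) for u in range(310,350)))
for i in range(238,262): print(i,rgb[i,328])
"
```

```text
t 16.375 shift/60mm [-0.024 -0.012  0.214] rot/6deg [ 0.003 -0.035 -0.005] final-frame shift [-0.024 -0.012  0.214]
pos [ 0.576 -0.009  0.179] yaw -3.6287405073091334 z [ 0.004 -0.001 -1.   ] F [ 0.032 -0.385 -1.256] M [ 0.015 -0.056  0.003] w 0.23550003065109884 j [-0.225  0.198  1.647  0.     1.293 -0.161]
254 255,0 255,0 255,1 255,1 255,0 255,0 255,19 255,184 255,181 228,82 180,254 186,5 188,8 189,10 192,13 193,13 190,11 187,11 187,12 186,12 183,12 184,11 182,11 177,11 176,12 205,17 255,21 255,2 255,0 255,0 255,0 232,8 215,3 218,3 217,2 217,2 217,3 218,3 217,2 218,4
256 255,1 255,0 255,1 255,0 255,1 255,0 255,0 255,66 204,51 184,6 187,8 188,10 191,10 193,10 191,11 190,13 188,13 189,16 187,18 191,22 185,17 183,14 184,14 177,7 177,11 175,12 168,9 172,13 255,19 255,0 255,10 214,1 217,2 218,3 218,3 218,3 217,2 217,3 218,4 217,3
238 [255 255 255]
239 [255 255 254]
240 [255 255 254]
241 [255 255 254]
242 [255 255 255]
243 [255 255 255]
244 [255 241 226]
245 [255  69  59]
246 [255  79  68]
247 [255  80  69]
248 [255  79  70]
249 [255  80  69]
250 [255  84  73]
251 [251 131 121]
252 [182 188 180]
253 [186 184 174]
254 [187 184 175]
255 [187 183 177]
256 [187 179 169]
257 [204 175 108]
258 [206 171  91]
259 [234 200 111]
260 [255 250 150]
261 [255 233 139]<string>:9: RuntimeWarning: overflow encountered in scalar subtract
```

View pics/w10c.png

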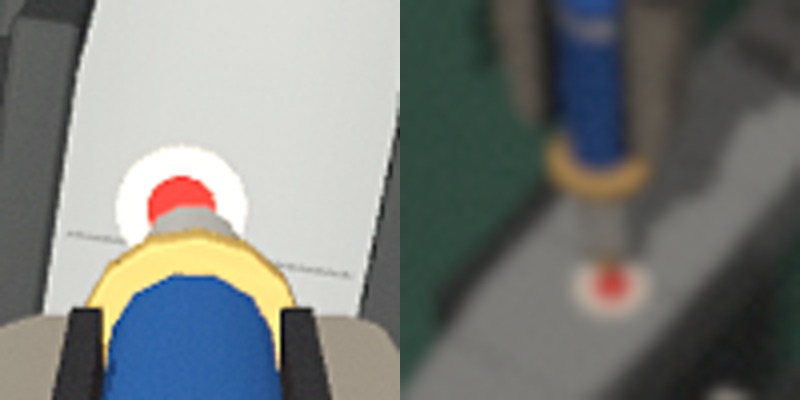

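Request:
play_rows(
  deltas=[-0.025,-0.012,0.03,0,-0.02,0,255,-0.01,-0.004,0.03,0,-0.01,0,255,-0.005,-0.003,0.03,0,-0.005,0,255,-0.005,-0.003,0.03,0,0,0,255,-0.005,-0.003,0.03,0,0,0,255],
)

```text
t: 17.1
ee_pos: [0.5733, -0.0069, 0.1693]
orientation: [3.14, -0.099, -0.0]
force: [0.4, -0.4, -0.2]
width: 0.235
```

```bash
cat > look.sh <<'X'
python3 go.py .5749 -.0078 .166 -3.6;python3 -c "
from h import *
cal,rgb,d=snap('wrist','w$1')
cal,r2,d=snap('side','s$1')
a=cv2.resize(rgb[200:300,280:380,::-1],None,fx=5,fy=5,interpolation=2)
p=proj(cal,[[.5745,-.0091,.095]])[0]; u,v=p.astype(int)
b=cv2.resize(r2[v-35:v+15,u-25:u+25,::-1],(500,500),interpolation=2)
cv2.imwrite('pics/w$1c.png',cv2.resize(np.hstack([a,b]),(800,400)))"
X
bash look.sh 11
```

```text
t 17.1 shift/60mm [0.028 0.014 0.055] rot/6deg [ 0.005  0.    -0.005] final-frame shift [0.028 0.014 0.055]
pos [ 0.573 -0.007  0.169] yaw -3.627608386963369 z [-0. -0. -1.] F [ 0.446 -0.361 -0.212] M [-0.087 -0.161  0.014] w 0.23476456981763227 j [-0.222  0.202  1.661 -0.001  1.278 -0.159]
```

View pics/w11c.png

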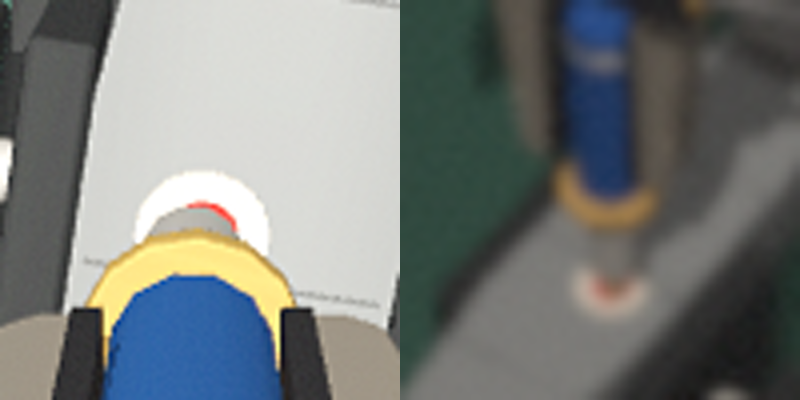

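Request:
play_rows(
  deltas=[0.02,0.01,-0.05,0,0,0,255,0.008,0.004,0,0,0,0,255,0,0,0,0,0,0,255,0,0,0,0,0,0,255,0,0,0,0,0,0,255],
)

```text
t: 17.82
ee_pos: [0.5747, -0.0077, 0.1723]
orientation: [3.14, -0.099, -0.002]
force: [0.3, 0.9, -1.3]
width: 0.234
```

```bash
bash look.sh 12
```

```text
t 17.825 shift/60mm [0.004 0.001 0.104] rot/6deg [ 0.001  0.009 -0.005] final-frame shift [0.003 0.001 0.104]
pos [ 0.575 -0.008  0.172] yaw -3.6286990850527734 z [-0.001 -0.    -1.   ] F [ 0.342  0.878 -1.343] M [-0.038 -0.035 -0.039] w 0.23418823633719849 j [-0.223  0.204  1.654 -0.     1.285 -0.16 ]
```

View pics/w12c.png

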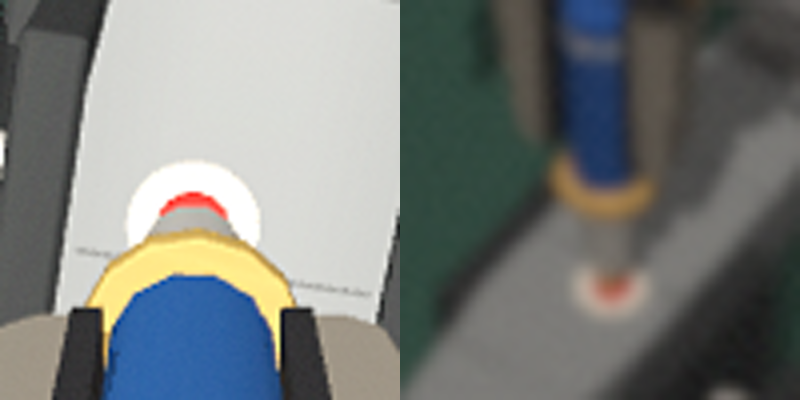

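```bash
cat > rel.py <<'E'
from h import *
import sys
from scipy.optimize import least_squares
np.set_printoptions(precision=4,suppress=True)
tag=sys.argv[1]; zt=float(sys.argv[2])
cal,rgb,d=load(tag); I=rgb.astype(int)
white=(I.min(2)>235)
n,l,st,ce=cv2.connectedComponentsWithStats(white.astype(np.uint8)); p=proj(cal,[[.5745,-.0091,.095]])[0]
# ring component nearest to p, area>100
k=min((k for k in range(1,n) if 80<st[k,4]<1500),key=lambda k:np.linalg.norm(ce[k]-p))
c=max(cv2.findContours((l==k).astype(np.uint8),0,cv2.CHAIN_APPROX_NONE)[0],key=len)
h=cv2.convexHull(c).reshape(-1,2)
yl=l==k; rows=np.nonzero(yl.any(1))[0]; 
# outer edge points: leftmost/rightmost per row in top rows; topmost per column
pts_=[]
for u in range(st[k,0],st[k,0]+st[k,2]):
    v=np.nonzero(yl[:,u])[0]
    if len(v): pts_.append((u,v.min()))
w=onplane(cal,pts_,.095)[:,:2]
r=least_squares(lambda q:np.hypot(w[:,0]-q[0],w[:,1]-q[1])-.0111,[.5745,-.009],loss='soft_l1',f_scale=.0003)
print('ring',r.x,'rms',np.sqrt((r.fun**2).mean()),'n',len(pts_))
# barrel: grey pixels, 160<R<200, low sat, near p
g=(I[...,0]>160)&(I[...,0]<200)&(I[...,0]-I[...,2]<25)&(I[...,0]-I[...,2]>=0); g[:int(p[1])-25]=0;g[int(p[1])+25:]=0;g[:,:int(p[0])-25]=0;g[:,int(p[0])+25:]=0
n,l,st,ce=cv2.connectedComponentsWithStats(g.astype(np.uint8),connectivity=4); k=1+np.argmax(st[1:,4]); m=l==k; b=[]
print('barrel comp',st[k])
for u in range(st[k,0],st[k,0]+st[k,2]):
    v=np.nonzero(m[:,u])[0]; b.append((u,v.min()-.5))
w=onplane(cal,b,zt-.0618)[:,:2]
r2=least_squares(lambda q:np.hypot(w[:,0]-q[0],w[:,1]-q[1])-.008,[.5745,-.009],loss='soft_l1',f_scale=.0003)
print('barrel',r2.x,'rms',np.sqrt((r2.fun**2).mean()),'need dx,dy mm',(r.x-r2.x)*1e3)
E
for a in "w9 .1762" "w10 .1789" "w12 .1723"; do python3 rel.py $a; done
```

```text
ring [ 0.5746 -0.0098] rms 0.00024037548343869598 n 32
barrel comp [318 252  20   7  85]
barrel [ 0.5732 -0.007 ] rms 0.00021124296177109557 need dx,dy mm [ 1.3749 -2.8021]
ring [ 0.5745 -0.0099] rms 0.00018518120275966876 n 33
barrel comp [318 252  21   7  83]
barrel [ 0.5764 -0.0103] rms 0.00021512129676146266 need dx,dy mm [-1.923   0.3841]
ring [ 0.5745 -0.0098] rms 0.00016542900212337817 n 33
barrel comp [318 252  20   7  84]
barrel [ 0.5745 -0.0093] rms 0.00020481718751175134 need dx,dy mm [-0.0002 -0.539 ]
```

Request:
play_rows(
  deltas=[0.002,0.006,0.03,0,0,0,255,0,0,0.03,0,0,0,255,0,0,0.01,0,0,0,255,0,0,0,0,0,0,255,0,0,0,0,0,0,255],
)

```text
t: 18.55
ee_pos: [0.575, -0.0081, 0.1685]
orientation: [3.14, -0.099, -0.001]
force: [-0.4, 0.1, 1.2]
width: 0.235
```

```bash
for i in 1 2; do python3 go.py .5749 -.0081 .166 -3.6; done; python3 -c "
from h import *
F=[]
for i in range(8):
    arm.capture('side'); F.append(arm.get_obs()['force'])
print(np.mean(F,0),np.std(F,0),arm.get_obs()['ee_pos'])"
```

```text
t 18.55 shift/60mm [-0.002 -0.001  0.041] rot/6deg [ 0.003  0.004 -0.004] final-frame shift [-0.002 -0.001  0.041]
pos [ 0.575 -0.008  0.168] yaw -3.6235917814050334 z [-0. -0. -1.] F [-0.447  0.149  1.182] M [-0.065  0.089  0.021] w 0.23541945012136467 j [-0.224  0.208  1.657 -0.     1.278 -0.161]
t 18.55 shift/60mm [-0.002 -0.001  0.041] rot/6deg [ 0.003  0.004 -0.004] final-frame shift [-0.002 -0.001  0.041]
pos [ 0.575 -0.008  0.168] yaw -3.6235917814050334 z [-0. -0. -1.] F [-0.447  0.149  1.182] M [-0.065  0.089  0.021] w 0.23541945012136467 j [-0.224  0.208  1.657 -0.     1.278 -0.161]
[-0.44895212  0.17678803  0.69825859] [0.52003385 0.44513153 0.3384817 ] [ 0.57499531 -0.00811008  0.16836421]
```

Request:
play_rows(
  deltas=[0,0,0.02,0,0,0,255,0,0,0.018,0,0,0,255,0,0,0.006,0,0,0,255,0,0,0,0,0,0,255,0,0,0,0,0,0,255],
)

```text
t: 19.58
ee_pos: [0.575, -0.0081, 0.1659]
orientation: [3.14, -0.099, -0.001]
force: [-0.9, -0.5, 1.9]
width: 0.231
```

```bash
bash look.sh 13; python3 -c "
from h import *
F=[]
for i in range(10):
    arm.capture('side'); F.append(arm.get_obs()['force'])
print(np.mean(F,0),np.std(F,0),arm.get_obs()['ee_pos'])"; python3 rel.py w13 .166
```

```text
t 19.575 shift/60mm [-0.002 -0.005 -0.002] rot/6deg [ 0.002  0.004 -0.004] final-frame shift [-0.002 -0.005 -0.002]
pos [ 0.575 -0.008  0.166] yaw -3.6234806416261325 z [-0. -0. -1.] F [-0.896 -0.455  1.871] M [-0.012  0.16  -0.026] w 0.2307625302870203 j [-0.224  0.21   1.659 -0.     1.273 -0.161]
[-0.74572717  0.33634183  1.89524342] [0.53800918 0.45227622 0.47491124] [ 0.57506697 -0.00811158  0.16586945]
ring [ 0.5746 -0.0098] rms 0.00017637790368271066 n 34
barrel comp [318 252  20   7  86]
barrel [ 0.5747 -0.0096] rms 0.00015299384718945095 need dx,dy mm [-0.117 -0.246]
```

View pics/w13c.png

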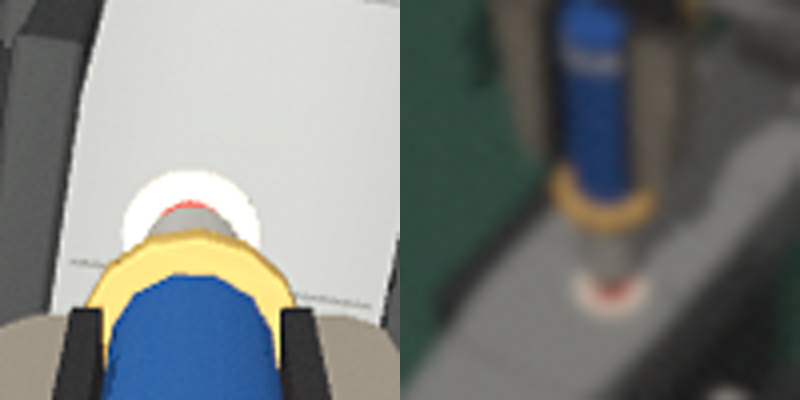

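```bash
python3 -c "
from h import *
cal,rgb,d=snap('top','top9'); _,r0,_=load('top0')
a=cv2.resize(rgb[215:300,395:485,::-1],None,fx=4,fy=4,interpolation=2)
b=cv2.resize(rgb[100:380,60:500,::-1],(535,340))
cv2.imwrite('pics/t9.png',cv2.resize(np.hstack([a,cv2.resize(b,(440,340))]),(800,340)))
print(arm.get_obs()['ee_pos'],arm.get_obs()['force'])"
```

```text
[ 0.57504578 -0.00811242  0.16585893] [-1.16580403  0.71647138  1.00360717]
```

View pics/t9.png

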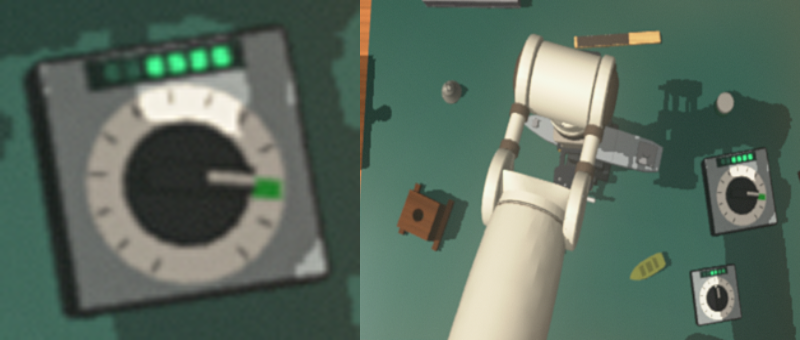

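The top view shows the dial pointer meeting the green mark. The bell, jar, stick and visible lifeboat look unmoved. Handing in.

```bash
python3 -c "
from station import arm
print(arm.hand_in()); print(arm.get_obs()['t'])"
```

```text
the job is handed in; nothing more can be done
None
the job is handed in; nothing more can be done
```

I turned the gauge's dial to the green mark, then lifted the probe and set its tip on the red deck dot. I handed in while holding it there, at about 20 s on the robot's clock.

- **Dial:** after I let go, the close view put the bar at about -93.0° and the mark at -92.9°. The last top view still shows the pointer at the mark.
- **Probe position:** the tool axis was vertical to within 0.1°. The last wrist picture put the probe about 0.3 mm from the dot's centre.
- **Pressing:** the measured force was about 2.9 N, allowing for the probe's weight, which means the tip is in about 5.2 mm. The height gives about 4.9 mm, so the two agree.
- **Other things:** in the last top view the bell, jar, stick and one lifeboat look unmoved. The other lifeboat was behind the arm in that picture.
- **Disagreements:** the wrist camera put the dot up to 1.7 mm from where the top camera did. The probe also sat about 1.5 mm off the middle of the pads. I allowed for both by lining the barrel up with the dot in the same picture. My early depth-based estimate of the bar's position was no good, so I did not use it.

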